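Tighten the turntable's brake screw with fingertip strokes

ROBOT

A 6-joint arm with a two-finger parallel gripper is mounted at the origin on the work surface. World frame = base frame: x ahead of the robot, y to its left, z up, the work surface at z = 0. Lengths are in mm, angles in degrees, forces in N, time in s.
With the tool pointing down it reaches from about 300 to 850 mm from the base axis. Payload 4.2 kg.
Tool frame: the origin (TCP) lies on the centre line of the jaws, within the pads' length; the fingertips stand 11 mm ahead of it and the grasp point (between the pads) lies 8 mm behind it; z points along the fingers, y is the line along which they close (so a half turn about z gives the same grasp; the last joint's range is limited). The gripper opens to 91 mm and grips with 3 to 60 N. Pads are 32 mm wide; open, the fingers measure 118 mm over their backs; the gripper's body (76 mm by 178 mm) begins 60 mm behind the grasp point.
Start: joints at [-78.381, 18.312, 89.639, -0, 72.044, -1.146], TCP at [127.055, -560.805, 193.776] pointing down, gripper open.
Joint ranges: [-177.97, 177.97], [-48.28, 115.42], [12.27, 149.76], [-77.06, 257.06], [2.81, 150.46], [-146.56, 146.56]. Speed limits (degrees/s): [147.25, 147.25, 180, 180, 180, 180].

INTERFACE

Orientations are given as [roll, pitch, yaw] about the fixed x, y, z axes, in that order (R = Rz(yaw) Ry(pitch) Rx(roll)).
In Python, from workcell import env, grab_frame, camera_model, models gives the robot as it stands.
- The arm moves only by the shell command python3 -m crank 'ROWS' [FORCE]. ROWS is text: rows parted by semicolons, each of 7 numbers parted by spaces: the closure, from -1 (fully open) to 1 (shut), so that 0 is half open, then the shift along the tool's x, y, z in mm, then the turn, a rotation vector about the tool's x, y, z in degrees. A call has 1 to 10 rows; each row shifts and turns the commanded pose from where the row before left it, along the tool's axes as they then stand; what a row does not reach is not made up. A row lasts 1/8 s, in which the tool goes at most 62.5 mm and 10.7 degrees, less where a joint would pass 70% of its speed; a pose out of reach is approached as far as the arm can. A call is refused whole if a number of a shift passes 62.5 or a number of a turn 10.7, either way. A call with a gripper value outside its range is refused whole. The fingers move at their own pace and stop on an object; FORCE is the grip in N (left out, the last holds). Time passes only in rows, so rows that do not move let the fingers close. It gives the time, the measured TCP pose, the force, the opening and the grip force at its end, in the units of the state.
- env.state(): the state, without advancing time (a new reading comes with each control period).
- grab_frame(name): name is "side" or "top" or "wrist"; returns the picture (400x640x3 uint8, blue, green, red); there is no depth.
- camera_model(name): a dict with "K" (3x3 intrinsics, pixels), "R" (3x3) and "t" (3): a world point X has camera coordinates R X + t; the wrist camera has in their place "mount" (4x4, takes a point from camera to tool coordinates, whose origin is the TCP and whose axes are the flange's). Camera axes: x right, y down, z forward; pixel columns grow to the right and rows downward; lengths in mm; the calibration is good to about 2 mm. A picture is of the moment at which its call begins: read the wrist's pose just before it. camera_model takes no time and is no camera call.
- env.job_done(): hands the job in; it is judged then, once.
Trained networks look in the newest picture that a camera, given by its name, has taken for a name from the list of things; names that differ only in an ending like _2 or _b are one class to them, and where a whole thing is asked for, a point or a joint stands for the part that bears it (a point fixed in the world has none). Each returns a list of dicts, best first, with "p" (0 to 1); they miss things now and then, are a little off and sometimes report something else, mostly with a low value. They report only what shows in the picture. A call takes as long as a camera call. They do not tell look-alikes from the thing itself.
- models.search_frame(name, camera): "point" ([x, y, z] in mm, in world coordinates, good to about 4 mm: the middle of the surface that is visible of it).
The state is a dict: "time_s": time; "qpos": joint angles; "qvel": joint speeds; "effort": joint torques, N m; "ee_pos": TCP position; "ee_rot": TCP orientation; "force": force on the tool from outside, world axes, zero at the start; "torque": the same for the moment, N m; "gripper_width": finger opening in mm; "gripper_force": force on a finger pad.
Only numpy, scipy, OpenCV 4.12 (cv2) and the standard library are available. Lean on these libraries where they do the work, as an engineer would, in place of code of your own. Each camera call takes 0.05 s, during which the arm holds its last target. There are 200 camera calls.

TASK

Tighten the loose yellow wing screw of the turntable's brake: push its wings round clockwise (seen from above) with light fingertip strokes, one after another, until it stops fully home and the brake shoe meets the rim. Do not grip, force or pull up the screw, and leave the platter, the things on it and everything else on the shelf where they are.

Things in the scene. Friction and masses are not known exactly. Their poses are not given: they have to be found in the camera images.
- screw (a joint): Turning of the yellow wing screw of the turntable's rim brake, rad. Grows clockwise seen from above (tightening); 11.0 is fully home, where it stops dead with the wings parallel to the bracket's wall; it starts about 6 to 8 rad short of that. It stays where it is left. Its friction is about 0.04 N m, i.e. 1.5 to 2 N at the wings
- screw_axis (a point): Fixed point on the screw's vertical axis, 42 mm above the shelf. Its x axis points level from the screw to the turntable's centre, 190 mm away; z is up. The screw has a hub 20 mm across and two upright flat wings across from each other, 5 mm thick, each reaching 35 mm from the axis, from 30 to 54 mm above the shelf
- turntable: Fixed turntable with its grey brake bracket; origin under the platter's centre, axes as those of screw_axis. The bracket's foot (top 24 mm above the shelf) reaches from the screw's axis 36 mm towards -x and 48 mm to either side. Its upright wall (top 60 mm above the shelf) has its near face 38 mm from the axis towards +x: no room for a finger there, so stroke the wings on the open side
- wing_tip (a point): Outer end of one of the two wings, 35 mm from the screw's axis, 42 mm above the shelf, turning with the screw; the other wing is across from it. The screw can also be drawn up out of its nut by a pull of about 5 N, which must not happen: it then reads higher
- wings: The yellow winged head itself, turning with the screw; origin on the axis 24 mm above the shelf, the wings along its +x and -x
- shoe_face (a point): Middle of the front face of the black rubber brake shoe (56 mm wide, 16 mm high) between the grey wall and the platter. The screw drives it 1 mm per rad towards the platter's rim; it meets the rim when the screw is home
- platter_mark (a point): Black index mark on top of the chrome platter, 105 mm from its centre, 34 mm above the shelf. The platter (240 mm across, 34 mm high) turns easily about the turntable's centre
- case_lid (a joint): Lid of the small aluminium case (120 x 170 x 50 mm, open top), rad: 0 shut, starts open at 1.6 to 1.85
- headlamp: Silver headlamp unit, about 55 x 66 x 46 mm, in the middle of the platter; origin under its centre
- bowl: White ceramic bowl, 124 mm across, 55 mm high, on the shelf; origin under its centre
- whistle: Green plastic whistle, about 54 x 18 x 22 mm, on the shelf; origin under it
- case: The small aluminium case, 120 x 170 x 50 mm without its lid, fixed; origin under its centre
- carabiner_red: Red anodized carabiner, 90 x 52 mm, 10 mm thick, lying on the platter; origin under its centre
- carabiner_blue: Blue anodized carabiner, 90 x 52 mm, 10 mm thick, lying on the platter; origin under its centre
- carabiner_green: Green anodized carabiner, 90 x 52 mm, 10 mm thick, lying on the platter; origin under its centre
- carabiner_orange: Orange anodized carabiner, 90 x 52 mm, 10 mm thick, lying on the platter; origin under its centre
Things that resemble listed ones, but are neither listed nor needed, are in the scene too. What is shaped like the case but blue or pink is not meant.

How it is judged (in metres and radians):
At the end, for the whole second after the job is handed in: The wing screw is home (its joint above 10.8 of 11.0 rad, i.e. within 11 degrees of its stop), at rest and not drawn up by more than 4 mm; carabiners, headlamp, bowl and whistle within 15 mm and the platter's mark within 10 mm of where they were; the case's lid still open (value of joint screw above 10.8 rad and velocity of joint screw between -0.1 and 0.1 rad/s and height (world z) of wing_tip below 0.046 m and distance of each of carabiner_red, carabiner_blue, carabiner_green, carabiner_orange, headlamp, bowl, whistle from where it was at the start of the episode below 0.015 m and distance of platter_mark from where it was at the start of the episode below 0.01 m and value of joint case_lid above 1.45 rad); the robot touches nothing.
It fails at once if the wing screw was pulled up out of its nut (by more than 6 mm) (height (world z) of wing_tip above 0.048 m).
It fails at once if a thing standing by was shifted (by more than 15 mm) or lifted (distance of any of carabiner_red, carabiner_blue, carabiner_green, carabiner_orange, headlamp, bowl, whistle from where it was at the start of the episode above 0.015 m).
It fails at once if the platter was turned (its mark moved by more than 10 mm) (distance of platter_mark from where it was at the start of the episode above 0.01 m).
It fails at once if the case's lid was knocked shut (value of joint case_lid below 1.45 rad).
It fails at once if the screw was gripped or forced (more than 35 N on it) (contact force between the fingers and wings above 35 N).
It also fails if it takes over 51 s, if anything falls off the work surface, if the arm or the gripper's body presses on something with over 40 N, if the wrist force passes 120 N, or if a joint passes its speed limit or range.

## Working session

There is one attempt and no reset: what is moved stays moved. The work goes in short steps, Python scripts to look and compute and a shell command to move; the robot and the scene stay as the last step left them, time stands still between calls to the robot, and variables do not carry over. Pictures are saved under pics/ and viewed, at most 10 in all, crops included, and the job is handed in when it is done.

```bash
mkdir -p pics; ls; python3 - <<'E'
from workcell import env, grab_frame, camera_model, models
import cv2,numpy as np
for c in("top","side"):
    cv2.imwrite(f"pics/{c}0.png",grab_frame(c))
    for n in("screw","wing_tip","wings","shoe_face","platter_mark","turntable","headlamp","bowl","whistle","case","case_lid"):
        print(c,n,[(np.round(d["point"]).tolist(),round(d["p"],2)) for d in models.search_frame(n,c)[:3]])
s=env.state();print({k:np.round(v,2).tolist() for k,v in s.items()})
E
```

```text
pics
top screw [([449.0, -40.0, 47.0], 0.38)]
top wing_tip [([543.0, -430.0, 129.0], 0.49), ([451.0, -40.0, 50.0], 0.47)]
top wings [([495.0, -429.0, 24.0], 0.38)]
top shoe_face [([511.0, -30.0, 32.0], 0.61)]
top platter_mark [([636.0, -15.0, 32.0], 0.58)]
top turntable [([606.0, -23.0, 34.0], 0.95), ([497.0, -428.0, 28.0], 0.57)]
top headlamp [([639.0, -5.0, 79.0], 0.79)]
top bowl [([537.0, 397.0, 22.0], 0.81)]
top whistle []
top case [([494.0, -429.0, 28.0], 0.85), ([754.0, -368.0, 59.0], 0.65), ([238.0, -393.0, 62.0], 0.61)]
top case_lid [([542.0, -433.0, 128.0], 0.79), ([239.0, -396.0, 59.0], 0.59), ([762.0, -371.0, 58.0], 0.56)]
side screw []
side wing_tip [([441.0, -36.0, 49.0], 0.64)]
side wings []
side shoe_face []
side platter_mark [([620.0, 10.0, 32.0], 0.77), ([540.0, -420.0, 115.0], 0.5)]
side turntable [([564.0, -9.0, 36.0], 0.84)]
side headlamp [([623.0, 1.0, 69.0], 0.71)]
side bowl [([555.0, 382.0, 32.0], 0.8)]
side whistle []
side case [([733.0, -349.0, 58.0], 0.93), ([518.0, -420.0, 52.0], 0.9), ([180.0, -423.0, 55.0], 0.72)]
side case_lid [([541.0, -422.0, 114.0], 0.88), ([190.0, -430.0, 62.0], 0.77), ([752.0, -360.0, 59.0], 0.76)]
{'time_s': 1.2, 'qpos': [-78.38, 18.31, 89.64, 0.0, 72.04, -1.15], 'qvel': [0.06, -0.05, 0.03, 0.2, 0.06, -0.05], 'effort': [0.0, -41.24, -23.22, 0.07, 0.04, -0.0], 'ee_pos': [127.07, -560.79, 193.78], 'ee_rot': [179.99, -0.0, 12.77], 'force': [-0.11, -0.48, 0.03], 'torque': [0.0, 0.02, -0.01], 'gripper_force': 0.0, 'gripper_width': 91.65}
```

View pics/top0.png

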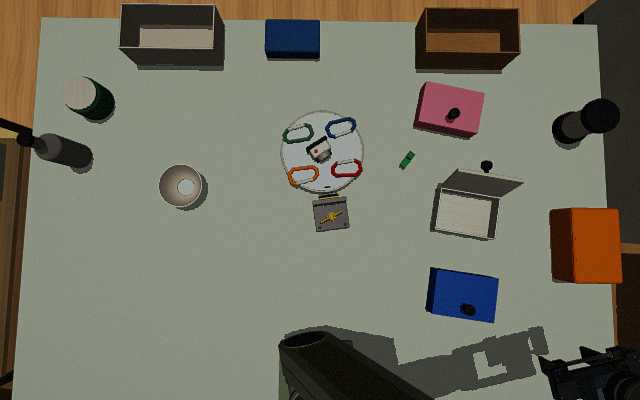

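View pics/side0.png

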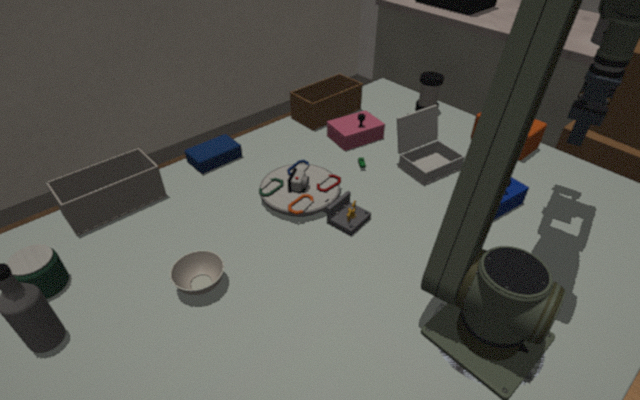

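The top view shows one yellow wing screw at about (331,217) on the grey bracket below the platter at (321,152). The side view shows it at (351,212). No other yellow wing screw is visible. I'll move over it with the fingers closed and look with the wrist camera.

```bash
python3 -m crank '1 40 -43 -6 0 0 0;1 40 -43 -6 0 0 0;1 40 -43 -6 0 0 0;1 40 -43 -6 0 0 0;1 40 -43 -6 0 0 0;1 40 -43 -6 0 0 0;1 40 -43 -6 0 0 0;1 40 -43 -6 0 0 0;1 40 -43 -6 0 0 0;1 0 0 0 0 0 0' 5
cat > h.py <<'E'
from workcell import env, grab_frame, camera_model, models
import cv2,numpy as np
from scipy.spatial.transform import Rotation as Ro
def cam(name):
    m=camera_model(name)
    if name!="wrist": return np.array(m["K"]),np.array(m["R"]),np.array(m["t"])
    s=env.state();M=np.array(m["mount"]);T=np.eye(4)
    T[:3,:3]=Ro.from_euler("xyz",s["ee_rot"],degrees=True).as_matrix();T[:3,3]=s["ee_pos"]
    W=np.linalg.inv(T@M);return np.array(m["K"]),W[:3,:3],W[:3,3]
def toplane(c,uv,z):
    K,R,t=c;uv=np.atleast_2d(uv).astype(float)
    d=(R.T@np.linalg.inv(K)@np.c_[uv,np.ones(len(uv))].T).T;o=-R.T@t
    return (o+d*((z-o[2])/d[:,2])[:,None])[:,:2]
def proj(c,X):
    K,R,t=c;p=(K@(R@np.atleast_2d(X).T+t[:,None])).T;return p[:,:2]/p[:,2:]
E
python3 - <<'E'
from h import *
c=cam("wrist");im=grab_frame("wrist");cv2.imwrite("pics/w1.png",im)
s=env.state();print(s["time_s"],s["ee_pos"],s["ee_rot"],s["qpos"],s["gripper_width"]);print(camera_model("wrist")["mount"])
print(proj(c,[450,-40,48]))
E
```

```text
time_s: 2.45
ee_pos: [394.4, -100.8, 248.3]
ee_rot: [180.0, -0.1, 13.2]
force: [0.8, -0.0, 0.2]
gripper_width: 0.4
gripper_force: 0.0
2.5 [ 393.18258971 -102.46979506  247.88207026] [ 1.79968335e+02 -2.09932408e-03  1.30363096e+01] [-1.62058422e+01  8.20759763e-01  1.03605652e+02 -2.74724514e-02
  7.55562892e+01  6.07646971e+01] 0.06771775266254981
[[ 2.88082473e-04 -9.67956579e-01 -2.51117459e-01  6.95839819e+01]
 [ 9.99999730e-01  4.48608411e-04 -5.82002814e-04 -9.63099735e-01]
 [ 6.76006858e-04 -2.51117224e-01  9.67956447e-01 -1.90706932e+02]
 [ 0.00000000e+00  0.00000000e+00  0.00000000e+00  1.00000000e+00]]
[[279.73061621 127.25325242]]
```

View pics/w1.png

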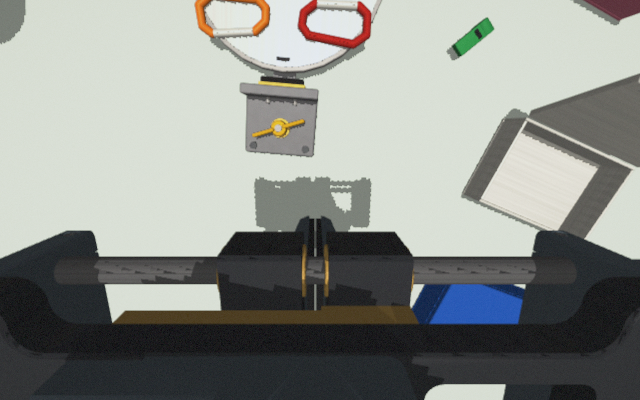

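The wrist view shows the screw hub at about (279,128), with wings from (254,134) to (303,122). The wall is above it at row ~95, and the foot's front edge runs (246,149)–(313,156). The turntable matches the description: chrome platter, carabiners, black index mark at (282,59).

```bash
cat >> h.py <<'E'
def yellow(im,guess,rad=45):
    h=cv2.cvtColor(im,cv2.COLOR_BGR2HSV);m=cv2.inRange(h,(18,110,70),(35,255,255))
    k=np.zeros_like(m);cv2.circle(k,tuple(int(v) for v in guess),rad,255,-1);return m&k
def screw(S=(450,-40),al=None,name="wrist",z=54):
    c=cam(name);im=grab_frame(name);g=proj(c,[*S,z])[0]
    m=yellow(im,g,int(np.linalg.norm(proj(c,[S[0],S[1]+45,z])[0]-g)))
    v,u=np.nonzero(m);P=toplane(c,np.c_[u,v],z)
    r=cv2.minAreaRect(P.astype(np.float32));w,V=np.linalg.eigh(np.cov((P-P.mean(0)).T));a=np.degrees(np.arctan2(V[1,1],V[0,1]))
    return P,r,P.mean(0),a,m,im,c
E
python3 - <<'E'
from h import *
P,r,mu,a,m,im,c=screw()
print(len(P),r,mu,a)
f=toplane(c,[[246,149],[313,156]],24);d=f[1]-f[0];print("foot",f,np.degrees(np.arctan2(*d[::-1]))+90,np.linalg.norm(d))
f=toplane(c,[[241,93],[318,100]],60);d=f[1]-f[0];print("wall",f,np.degrees(np.arctan2(*d[::-1]))+90,np.linalg.norm(d))
# platter centre from top cam
ct=cam("top");t=grab_frame("top");hs=cv2.cvtColor(t,cv2.COLOR_BGR2HSV)
g=proj(ct,[635,-8,34])[0];print("g",g)
gr=cv2.cvtColor(t,cv2.COLOR_BGR2GRAY)
print([(n,[(np.round(d["point"]).tolist(),round(d["p"],2)) for d in models.search_frame(n,"wrist")[:2]]) for n in("screw","wing_tip","platter_mark")])
x,y=160,60;k=cv2.resize(im[y:y+110,x+40:x+200],None,fx=4.5,fy=4.5,interpolation=cv2.INTER_CUBIC)
k2=cv2.resize(cv2.merge([m]*3)[y:y+110,x+40:x+200],None,fx=2,fy=2);k[-220:,:320][k2>0]=255
cv2.imwrite("pics/w1c.png",k)
E
```

```text
395 ((448.73114013671875, -37.776344299316406), (23.556781768798828, 65.8290023803711), 10.814004898071289) [449.35792673 -39.80168078] 118.48673154068965
foot [[408.51585344   0.61648722]
 [420.16672289 -92.51667336]] 7.130603837494789 93.85908778479562
wall [[477.99647369  10.35756747]
 [491.27939974 -82.63623529]] 8.128953365051629 93.93765739114876
g [320.55272503 151.57706457]
[('screw', [([450.0, -42.0, 50.0], 0.84), ([499.0, -413.0, 29.0], 0.17)]), ('wing_tip', [([453.0, -39.0, 53.0], 0.65)]), ('platter_mark', [([562.0, -20.0, 34.0], 0.61), ([451.0, -37.0, 56.0], 0.52)])]
```

View pics/w1c.png

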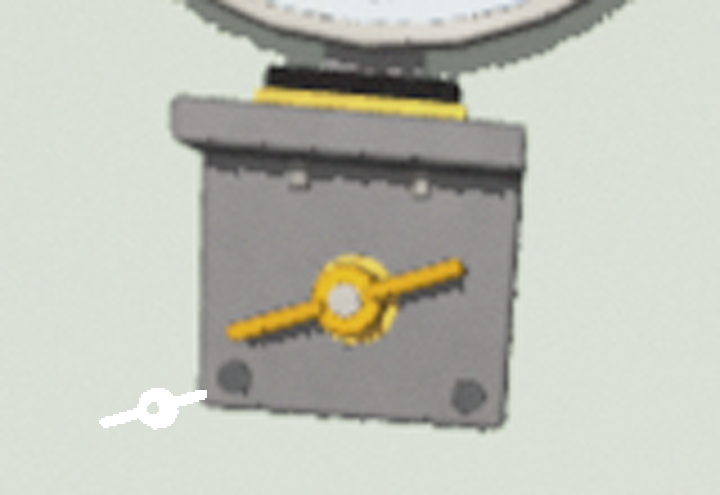

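The crop confirms the target. The wing tips are at crop (230,332) and (462,266), and the wings tilt about 20° from the wall.

```bash
python3 - <<'E'
from h import *
c=cam("wrist")
T=toplane(c,np.array([[230,332],[462,266],[346,298]])/4.5+[200,60],54);print(T,(T[0]+T[1])/2,np.linalg.norm(T[0]-T[1]))
d=T[0]-T[1];print(np.degrees(np.arctan2(d[1],d[0])))
s=env.state();print(s["ee_pos"],s["ee_rot"],s["qpos"][5])
E
```

```text
[[432.08519092 -11.5542039 ]
 [464.08199581 -71.96202621]
 [448.44980626 -41.89230768]] [448.08359336 -41.75811506] 68.35861700298688
117.9092662112875
[ 391.98640023 -104.97087337  247.59429485] [1.79992700e+02 2.73640339e-02 1.26195332e+01] 60.78732111462003
```

```bash
cat >> h.py <<'E'
AL=7.5
def meas(S=(448.5,-41.5),z=54,name="wrist"):
    P,*_,m,im,c=screw(S,name=name,z=z)
    for _ in range(3):
        r=np.linalg.norm(P-S,axis=1);Q=P[(r>15)&(r<40)]-S
        w,V=np.linalg.eigh(Q.T@Q);d=V[:,1];t=Q@d
        a=np.degrees(np.arctan2(d[1],d[0]));S2=S+d*(np.percentile(t,98.5)+np.percentile(t,1.5))/2
        n=np.array([-d[1],d[0]]);S2=S2+n*(np.mean(Q[t>0]@n)+np.mean(Q[t<0]@n))/2;S=S2
    return S,a%180,(a-AL)%180,len(Q),np.ptp(t),im
def goal(S,psi,u,v,z,s=None):
    "shift in present tool axes (mm) and yaw turn about tool z (deg)"
    s=s or env.state();p=np.radians(psi);X=np.array([*(np.array(S)+u*np.array([np.cos(p),np.sin(p)])+v*np.array([-np.sin(p),np.cos(p)])),z])
    R=Ro.from_euler("xyz",s["ee_rot"],degrees=True).as_matrix()
    return X,R.T@(X-s["ee_pos"]),-((psi-90-s["ee_rot"][2]+180)%360-180)
E
python3 - <<'E'
from h import *
r=meas();print(r[:5]);r=meas();print(r[:5])
s=env.state();print(s["time_s"],s["ee_pos"],s["ee_rot"])
for z in(100,45):print(goal(r[0],r[1],27,27,z))
E
```

```text
(array([448.78819023, -38.27267997]), np.float64(118.47552871675144), np.float64(110.97552871675144), 138, np.float64(69.35283897119868))
(array([448.80939022, -38.29441836]), np.float64(118.4316301895341), np.float64(110.9316301895341), 139, np.float64(69.36396831096795))
2.85 [ 392.14257426 -104.85990599  247.68367279] [1.79993501e+02 1.09847046e-02 1.26213168e+01]
(array([412.21100855, -27.40596304, 100.        ]), array([ 36.53598011, -71.21398129, 147.66859371]), np.float64(-15.810313342175931))
(array([412.21100855, -27.40596304,  45.        ]), array([ 36.54652467, -71.22022017, 202.66859234]), np.float64(-15.810313342175931))
```

```bash
python3 -m crank '1 9 -18 35 0 0 0;1 9 -18 35 0 0 0;1 9 -18 35 0 0 0;1 9 -17 35 0 0 0;1 0 0 15 0 0 -8;1 0 0 0 0 0 -8;1 0 0 0 0 0 0;1 0 0 0 0 0 0'
python3 - <<'E'
from h import *
r=meas();print(r[:5]);cv2.imwrite("pics/w2.png",r[5])
s=env.state();print(s["time_s"],s["ee_pos"],s["ee_rot"])
print(goal(r[0],r[1],27,27,45))
E
```

```text
time_s: 3.85
ee_pos: [412.3, -27.1, 93.0]
ee_rot: [180.0, -0.0, 28.6]
force: [-0.7, -0.7, -0.0]
gripper_width: 0.5
gripper_force: 0.0
(array([450.73921006, -36.49181711]), np.float64(118.305722144816), np.float64(110.805722144816), 450, np.float64(68.29387207921401))
3.9 [412.26493393 -27.01545041  93.00456328] [ 1.79971706e+02 -3.31768691e-02  2.86292916e+01]
(array([414.16484423, -25.52296285,  45.        ]), array([ 2.35493795, -0.4233952 , 48.00573171]), np.float64(0.32356941023519425))
```

View pics/w2.png

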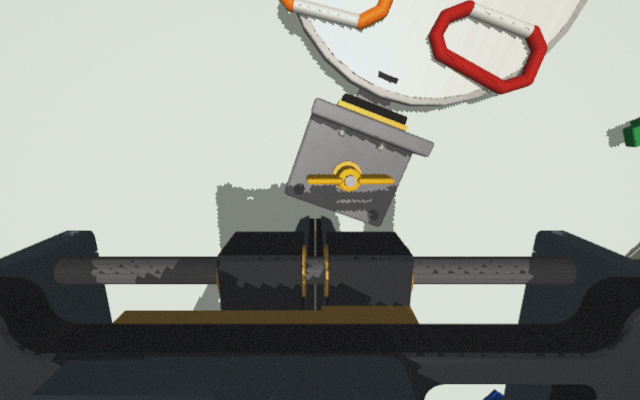

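The finger stands behind the wing: wing from (308,181) to (393,181), hub at (350,181), fingertip at (315,222). The path down is clear, so I'll descend and make the first stroke of about 60°.

```bash
python3 -m crank '1 1 0 16 0 0 0;1 1 0 16 0 0 0;1 0 0 16 0 0 0;1 3 0 0 0 0 0;1 3 0 0 0 0 0;1 2.5 0 0 0 0 0;1 0 0 0 0 0 0'
python3 -m crank '1 4.8 -2.8 0 0 0 10;1 4.8 -2.8 0 0 0 10;1 4.8 -2.8 0 0 0 10;1 0 0 0 0 0 0'
python3 - <<'E'
from h import *
S=(450.5,-36.8)
r=meas(S);print(r[:5])
s=env.state();print(s["time_s"],s["ee_pos"],s["ee_rot"],s["qpos"][5],s["force"])
d=s["ee_pos"][:2]-np.array(S);p=np.radians(s["ee_rot"][2]+90);print("u,v",d@[np.cos(p),np.sin(p)],d@[-np.sin(p),np.cos(p)])
cv2.imwrite("pics/w3.png",r[5])
E
```

```text
time_s: 4.78
ee_pos: [421.9, -21.5, 45.2]
ee_rot: [180.0, -0.1, 28.8]
force: [0.2, -0.5, -0.4]
gripper_width: 0.5
gripper_force: 0.0
time_s: 5.28
ee_pos: [432.4, -9.0, 44.9]
ee_rot: [180.0, -0.0, -1.1]
force: [-0.9, -0.8, -0.0]
gripper_width: -0.1
gripper_force: 0.0
(array([451.22240242, -34.5120094 ]), np.float64(125.02993224170442), np.float64(117.52993224170442), 794, np.float64(71.59306855940451))
5.325 [432.07595755  -9.10479862  44.8724328 ] [ 1.79991520e+02 -7.85297678e-03 -1.04936040e+00] 88.33233566138776 [ 0.422779   -0.9538673   0.14380993]
u,v 27.353142908658953 18.9281560832399
```

View pics/w3.png

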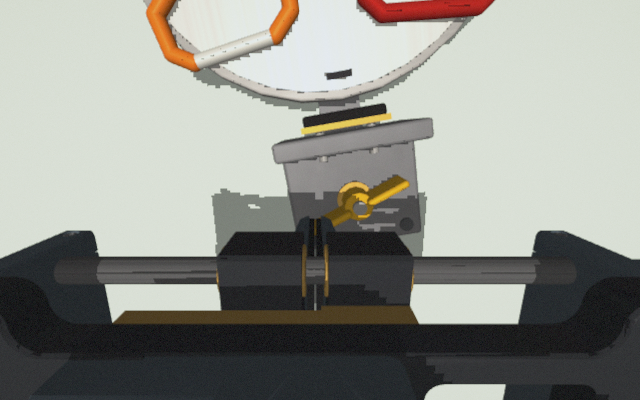

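```bash
python3 - <<'E'
from h import *
c=cam("wrist");s=env.state();R=Ro.from_euler("xyz",s["ee_rot"],degrees=True).as_matrix()
f=lambda uv,z:(R.T@(np.r_[toplane(c,uv,z)[0],z]-s["ee_pos"])).round(1)
for n,uv in dict(hub=(360,205),rtip=(408,180),ltip=(326,222),wallL=(274,159),wallR=(432,135)).items(): print(n,f(uv,60 if 'wall' in n else 54))
for x in(16,8,0,-16):
  print(x,[proj(c,s["ee_pos"]+R@np.array([x,y,z]))[0].round().tolist() for z in(11,-8) for y in(-13.5,0,13.5)])
E
```

```text
hub [20.2 28.1 -9.1]
rtip [36.4 57.6 -9.1]
ltip [ 8.7  6.5 -9.1]
wallL [ 50.2 -25.1 -15.1]
wallR [ 64.1  67.5 -15.1]
16 [[297.0, 203.0], [316.0, 203.0], [335.0, 203.0], [295.0, 211.0], [316.0, 211.0], [337.0, 211.0]]
8 [[297.0, 214.0], [316.0, 214.0], [335.0, 214.0], [295.0, 223.0], [316.0, 223.0], [337.0, 223.0]]
0 [[297.0, 225.0], [316.0, 225.0], [335.0, 225.0], [296.0, 234.0], [316.0, 234.0], [336.0, 234.0]]
-16 [[298.0, 245.0], [316.0, 245.0], [334.0, 245.0], [296.0, 256.0], [316.0, 256.0], [336.0, 256.0]]
```

The fingertip is narrower than the pads: its front edge is at about row 218, roughly 6 mm ahead of the TCP. So the finger has only just reached the wing. I'll push on along tool x until the faces are flush.

```bash
python3 -m crank '1 4 0 0 0 0 0;1 4 0 0 0 0 0;1 4 0 0 0 0 0;1 0 0 0 0 0 0'
cat >> h.py <<'E'
def rep(S=(450.5,-36.8)):
    r=meas(S);s=env.state();d=s["ee_pos"][:2]-np.array(S);p=np.radians(s["ee_rot"][2]+90)
    c=cam("wrist");im=r[5];m=yellow(im,proj(c,[*S,54])[0],75)
    # angle by template: score wing model against mask
    best=[]
    for a in np.arange(0,180,1.):
        q=np.radians(a);rr=np.r_[np.linspace(13,34,15),-np.linspace(13,34,15)]
        uv=proj(c,np.c_[S[0]+rr*np.cos(q),S[1]+rr*np.sin(q),np.full(30,54)]).round().astype(int)
        ok=(uv[:,0]>=0)&(uv[:,0]<640)&(uv[:,1]>=0)&(uv[:,1]<400)
        sc=cv2.blur(m,(5,5))[uv[ok,1],uv[ok,0]]/255;best.append(sc.sum())
    b=np.array(best);a=np.average(np.arange(180)[b>b.max()*.85]) if np.ptp(np.arange(180)[b>b.max()*.85])<60 else int(b.argmax())
    print("t %.2f pos %s yaw %.1f q6 %.0f F %s | u %.1f v %.1f | wing psi %.0f local %.0f (sc %.0f) pca %.0f S %s"%(s["time_s"],s["ee_pos"].round(1),s["ee_rot"][2],s["qpos"][5],np.round(s["force"],1),d@[np.cos(p),np.sin(p)],d@[-np.sin(p),np.cos(p)],a,(a-AL)%180,b.max(),r[1],r[0].round(1)))
    return im
E
python3 - <<'E'
from h import *
im=rep();cv2.imwrite("pics/w4.png",im[100:260,200:480].repeat(2,0).repeat(2,1))
E
```

```text
time_s: 5.82
ee_pos: [444.5, -9.4, 44.7]
ee_rot: [180.0, -0.0, -1.2]
force: [-0.9, -0.3, -0.6]
gripper_width: 0.3
gripper_force: 0.0
t 5.88 pos [444.2  -9.4  44.7] yaw -1.2 q6 89 F [-1.2  0.4 -0.1] | u 27.2 v 6.9 | wing psi 124 local 116 (sc 16) pca 130 S [448.3 -33. ]
```

View pics/w4.png

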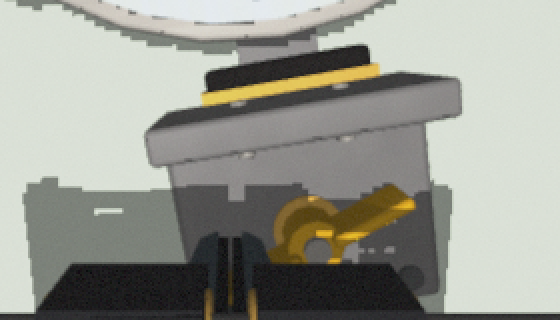

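```bash
python3 - <<'E'
from h import *
o=np.zeros((600,800,3),np.uint8)
for i,n in enumerate(("side","top")):
    im=grab_frame(n);c=cam(n);g=proj(c,[450,-30,60])[0].astype(int);print(n,g)
    k=im[g[1]-33:g[1]+27,g[0]-33:g[0]+33];o[:,i*400:i*400+400]=cv2.resize(k,(400,600*1),interpolation=cv2.INTER_CUBIC) if 0 else cv2.copyMakeBorder(cv2.resize(k,(400,364),interpolation=cv2.INTER_CUBIC),0,236,0,0,cv2.BORDER_CONSTANT)
k=grab_frame("wrist")[180:260,290:430];o[364:,:413]=cv2.resize(k,(413,236),interpolation=cv2.INTER_CUBIC)
cv2.imwrite("pics/st.png",o)
c=cam("wrist");s=env.state()
T=toplane(c,[[406,202],[359,225]],54);d=T[1]-T[0];print(T,np.degrees(np.arctan2(d[1],d[0])))
E
```

```text
side [348 207]
top [327 215]
[[464.91375455 -67.24289298]
 [450.05319659 -37.51619773]] 116.56074952059997
```

View pics/st.png

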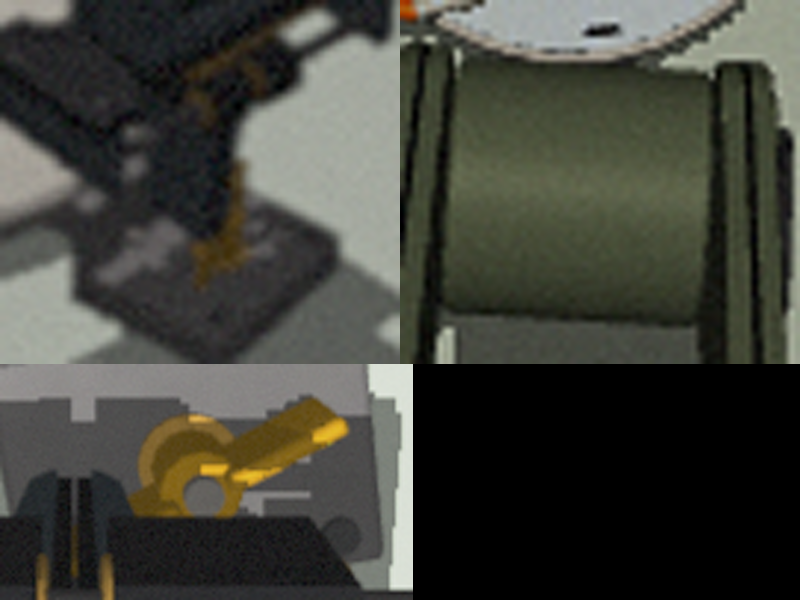

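```bash
python3 - <<'E'
from h import *
c=cam("side");s=env.state();print(s["ee_pos"])
for z in(24,34,45,55,65): print(z,proj(c,[*s["ee_pos"][:2],z])[0].round(1))
S=np.array([450.5,-36.8])
for a in(118.3,100,85):
  q=np.radians(a);print(a,[proj(c,[*(S+k*35*np.array([np.cos(q),np.sin(q)])),z])[0].round(1).tolist() for k in(1,-1) for z in(30,54)])
print("hub",proj(c,[*S,54])[0])
# yellow pixel extents in side
im=grab_frame("side");m=yellow(im,(350,211),25);v,u=np.nonzero(m);print(len(u),u.min(),u.max(),v.min(),v.max())
E
```

```text
[443.89134237  -9.38592399  44.6782363 ]
24 [344.6 221.8]
34 [344.7 219. ]
45 [344.9 216. ]
55 [345.  213.2]
65 [345.2 210.3]
118.3 [[346.4, 222.5], [346.8, 215.9], [353.6, 206.7], [354.1, 200.1]]
100 [[342.7, 221.2], [343.0, 214.5], [357.2, 208.0], [357.7, 201.4]]
85 [[340.2, 219.6], [340.5, 212.9], [359.7, 209.5], [360.2, 202.9]]
hub [350.51628786 207.83200309]
26 347 355 201 217
```

The side view shows the fingertip still about level with the wing tops (row ~213, where 219 would be expected), and the screw has not moved. So the closed fingers passed over the wings and their tips sit higher than I assumed. I'll back out behind the wing and feel downwards.

```bash
python3 -m crank '1 -12 0 0 0 0 0;1 -4.2 3.6 0 0 0 -10;1 -4.2 3.6 0 0 0 -10;1 -4.2 3.6 0 0 0 -10;1 -9 0 0 0 0 0;1 0 0 4 0 0 0;1 0 0 3 0 0 0;1 0 0 0 0 0 0'
python3 - <<'E'
from h import *
cv2.imwrite("pics/x.png",rep())
E
```

```text
time_s: 7.08
ee_pos: [413.4, -25.8, 37.4]
ee_rot: [-180.0, 0.0, 28.7]
force: [0.0, 0.1, 0.1]
gripper_width: 0.7
gripper_force: 0.0
t 7.12 pos [413.6 -25.8  37.5] yaw 28.7 q6 56 F [-0.7 -0.6 -0.1] | u 27.4 v 27.1 | wing psi 118 local 111 (sc 29) pca 118 S [451.3 -36.2]
```

```bash
python3 -m crank '1 0 0 2 0 0 0;1 0 0 2 0 0 0;1 0 0 0 0 0 0'; python3 -m crank '1 0 0 2 0 0 0;1 0 0 2 0 0 0;1 0 0 0 0 0 0'
```

```text
time_s: 7.5
ee_pos: [413.4, -25.9, 33.6]
ee_rot: [-180.0, 0.0, 28.8]
force: [-0.4, -0.0, -0.2]
gripper_width: 0.4
gripper_force: 0.0
time_s: 7.88
ee_pos: [413.3, -25.9, 29.6]
ee_rot: [-180.0, 0.0, 28.8]
force: [0.7, 0.0, 0.2]
gripper_width: 0.8
gripper_force: 0.0
```

No contact at a nominal tip height of 18.6 mm, which would be below the foot top, so the tips really are higher. Now a test push.

```bash
python3 -m crank '1 4 0 0 0 0 0;1 4 0 0 0 0 0;1 4 0 0 0 0 0;1 0 0 0 0 0 0';python3 -m crank '1 4.8 -2.8 0 0 0 10;1 4.8 -2.8 0 0 0 10;1 0 0 0 0 0 0'
python3 - <<'E'
from h import *
rep()
E
```

```text
time_s: 8.38
ee_pos: [424.3, -20.1, 29.7]
ee_rot: [180.0, 0.0, 28.8]
force: [-0.8, -1.5, 0.1]
gripper_width: 0.2
gripper_force: 0.4
time_s: 8.75
ee_pos: [430.4, -11.0, 29.6]
ee_rot: [-180.0, 0.0, 8.9]
force: [-0.8, 0.0, -0.0]
gripper_width: 0.2
gripper_force: 0.4
t 8.80 pos [430.4 -11.1  29.6] yaw 8.9 q6 78 F [-1.3 -0.3  0.2] | u 28.5 v 15.8 | wing psi 88 local 80 (sc 30) pca 91 S [451.  -36.8]
```

The wing moves now: ψ went from 118 to about 90. I'll continue the stroke.

```bash
python3 -m crank '1 4.8 -2.8 0 0 0 10;1 4.8 -2.8 0 0 0 10;1 4.8 -2.8 0 0 0 10;1 0 0 0 0 0 0'
python3 - <<'E'
from h import *
cv2.imwrite("pics/w5.png",rep())
E
```

```text
time_s: 9.3
ee_pos: [444.9, -3.1, 29.6]
ee_rot: [-180.0, 0.0, -21.0]
force: [-0.9, -0.8, 0.0]
gripper_width: 0.5
gripper_force: 0.3
t 9.35 pos [444.9  -3.2  29.7] yaw -21.0 q6 109 F [-0.6 -0.1 -0.4] | u 29.4 v 17.2 | wing psi 64 local 56 (sc 29) pca 66 S [451.7 -38.1]
```

```bash
python3 -m crank '1 4.8 -2.8 0 0 0 10;1 0 0 0 0 0 0;1 -10 0 0 0 0 0;1 0 0 -30 0 0 0;1 0 0 -25 0 0 0;1 -4.5 5.1 0 0 0 -10;1 -4.5 5.1 0 0 0 -10;1 -4.5 5.1 0 0 0 -10;1 -4.5 5.1 0 0 0 -10;1 -4.5 5.1 0 0 0 -10'
python3 -m crank '1 -4.5 5.1 0 0 0 -10;1 -4.5 5.1 0 0 0 -10;1 -4.5 5.1 0 0 0 -10;1 -4.5 5.1 0 0 0 -10;1 -4.5 5.1 0 0 0 -10;1 -4.5 5.1 0 0 0 -10;1 -4.5 5.1 0 0 0 -10;1 -4.5 5.1 0 0 0 -10;1 -4.5 5.1 0 0 0 -10;1 -4.5 5.1 0 0 0 -10'
python3 -m crank '1 -4.5 5.1 0 0 0 -10;1 -4.5 5.1 0 0 0 -10;1 0 0 0 0 0 0;1 0 0 0 0 0 0'
python3 - <<'E'
from h import *
cv2.imwrite("pics/w6.png",rep());rep((451,-37))
E
```

```text
time_s: 10.6
ee_pos: [415.0, -17.0, 84.8]
ee_rot: [180.0, -0.0, 19.3]
force: [0.2, -0.3, 0.9]
gripper_width: 0.2
gripper_force: 0.0
time_s: 11.85
ee_pos: [438.2, -72.3, 84.9]
ee_rot: [180.0, 0.0, 119.3]
force: [0.1, -0.3, -0.1]
gripper_width: 0.7
gripper_force: 0.0
time_s: 12.35
ee_pos: [451.3, -74.0, 84.7]
ee_rot: [-180.0, -0.0, 138.7]
force: [0.1, -0.3, 0.4]
gripper_width: 0.3
gripper_force: 0.0
t 12.40 pos [451.3 -74.   84.7] yaw 138.7 q6 -59 F [-0.8 -0.   0.6] | u 27.4 v 25.2 | wing psi 56 local 48 (sc 24) pca 55 S [446.9 -36.7]
t 12.45 pos [451.4 -74.1  84.7] yaw 138.7 q6 -59 F [-0.   0.5 -0.3] | u 27.6 v 24.8 | wing psi 55 local 48 (sc 21) pca 55 S [446.9 -36.7]
```

```bash
python3 -m crank '1 -2.7 3.1 0 0 0 -6;1 0 0 20 0 0 0;1 0 0 20 0 0 0;1 0 0 15 0 0 0;1 4 0 0 0 0 0;1 4 0 0 0 0 0;1 0 0 0 0 0 0'
python3 -m crank '1 5 -2.5 0 0 0 10;1 5 -2.5 0 0 0 10;1 5 -2.5 0 0 0 10;1 5 -2.5 0 0 0 10;1 5 -2.5 0 0 0 10;1 0 0 0 0 0 0'
python3 - <<'E'
from h import *
cv2.imwrite("pics/w7.png",rep((449.2,-37.2)))
E
```

```text
time_s: 13.32
ee_pos: [449.8, -69.1, 30.5]
ee_rot: [180.0, 0.1, 144.8]
force: [0.9, -0.3, -0.4]
gripper_width: 0.3
gripper_force: 0.6
time_s: 14.08
ee_pos: [425.9, -56.1, 30.4]
ee_rot: [179.9, 0.0, 94.9]
force: [0.3, -1.6, 2.0]
gripper_width: 0.2
gripper_force: 0.7
t 14.12 pos [426.  -56.1  30.3] yaw 94.9 q6 -14 F [-0.  -1.7  0.8] | u 24.8 v 16.8 | wing psi 171 local 164 (sc 29) pca 176 S [448.4 -36.7]
```

```bash
python3 -m crank '1 5 -2.8 0 0 0 10;1 5 -2.8 0 0 0 10;1 5 -2.8 0 0 0 10;1 5 -2.8 0 0 0 10;1 5 -2.8 0 0 0 10;1 5 -2.8 0 0 0 10;1 5 -2.8 0 0 0 10;1 0 0 0 0 0 0'
python3 - <<'E'
from h import *
rep((449.2,-37.2))
E
```

```text
time_s: 15.12
ee_pos: [422.3, -18.3, 29.6]
ee_rot: [-180.0, 0.1, 25.0]
force: [-1.1, -1.5, 0.6]
gripper_width: 0.7
gripper_force: 0.5
t 15.18 pos [422.3 -18.4  29.6] yaw 25.0 q6 61 F [-0.7 -0.  -0.4] | u 28.5 v 16.4 | wing psi 107 local 100 (sc 29) pca 110 S [450.8 -36.1]
```

```bash
python3 -m crank '1 5 -2.5 0 0 0 10;1 5 -2.5 0 0 0 10;1 5 -2.5 0 0 0 10;1 5 -2.5 0 0 0 10;1 5 -2.5 0 0 0 10;1 4 -2 0 0 0 7;1 0 0 0 0 0 0;1 -10 0 0 0 0 0;1 0 0 -30 0 0 0;1 0 0 -25 0 0 0'
python3 -m crank '1 -4.5 5.1 0 0 0 -10;1 -4.5 5.1 0 0 0 -10;1 -4.5 5.1 0 0 0 -10;1 -4.5 5.1 0 0 0 -10;1 -4.5 5.1 0 0 0 -10;1 -4.5 5.1 0 0 0 -10;1 -4.5 5.1 0 0 0 -10;1 -4.5 5.1 0 0 0 -10;1 -4.5 5.1 0 0 0 -10;1 -4.5 5.1 0 0 0 -10'
python3 -m crank '1 -4.5 5.1 0 0 0 -10;1 -4.5 5.1 0 0 0 -10;1 -4.5 5.1 0 0 0 -10;1 -4.5 5.1 0 0 0 -10;1 -4.5 5.1 0 0 0 -10;1 -4.5 5.1 0 0 0 -10;1 -4.5 5.1 0 0 0 -10;1 0 0 0 0 0 0;1 0 0 0 0 0 0'
python3 - <<'E'
from h import *
cv2.imwrite("pics/w8.png",rep((449.2,-37.2)))
E
```

```text
time_s: 16.42
ee_pos: [441.4, 1.2, 85.5]
ee_rot: [180.0, 0.0, -32.1]
force: [-0.1, -0.2, 0.3]
gripper_width: 0.5
gripper_force: 0.0
time_s: 17.68
ee_pos: [412.7, -51.4, 84.8]
ee_rot: [180.0, 0.0, 68.2]
force: [-0.1, 0.5, -0.2]
gripper_width: 0.4
gripper_force: 0.0
time_s: 18.8
ee_pos: [450.1, -76.0, 84.7]
ee_rot: [-180.0, -0.0, 137.7]
force: [0.2, -0.2, 0.4]
gripper_width: 0.7
gripper_force: 0.0
t 18.85 pos [450.1 -76.   84.7] yaw 137.7 q6 -59 F [0.3 1.4 0. ] | u 28.1 v 26.8 | wing psi 54 local 46 (sc 29) pca 53 S [447.1 -36.6]
```

```bash
python3 -m crank '1 -2.7 3.1 0 0 0 -6;1 0 0 20 0 0 0;1 0 0 20 0 0 0;1 0 0 15 0 0 0;1 5 0 0 0 0 0;1 5 0 0 0 0 0;1 0 0 0 0 0 0'
python3 -m crank '1 5 -2.5 0 0 0 10;1 5 -2.5 0 0 0 10;1 5 -2.5 0 0 0 10;1 5 -2.5 0 0 0 10;1 5 -2.5 0 0 0 10;1 0 0 0 0 0 0'
python3 -m crank '1 5 -2.8 0 0 0 10;1 5 -2.8 0 0 0 10;1 5 -2.8 0 0 0 10;1 5 -2.8 0 0 0 10;1 5 -2.8 0 0 0 10;1 5 -2.8 0 0 0 10;1 0 0 0 0 0 0'
python3 - <<'E'
from h import *
rep((449.2,-37.2))
E
```

```text
time_s: 19.73
ee_pos: [446.9, -69.7, 30.5]
ee_rot: [180.0, 0.1, 143.8]
force: [0.4, -0.2, 0.4]
gripper_width: 1.1
gripper_force: 0.4
time_s: 20.48
ee_pos: [423.5, -56.4, 30.4]
ee_rot: [179.9, 0.0, 93.9]
force: [1.0, -0.8, 0.7]
gripper_width: 0.6
gripper_force: 0.6
time_s: 21.35
ee_pos: [418.2, -23.7, 29.9]
ee_rot: [-180.0, 0.0, 34.0]
force: [-1.1, -0.2, 1.6]
gripper_width: 0.3
gripper_force: 0.4
t 21.40 pos [418.3 -23.7  29.8] yaw 34.0 q6 51 F [-1.  -0.5  0.2] | u 28.5 v 18.1 | wing psi 120 local 112 (sc 29) pca 122 S [450.6 -35.9]
```

```bash
python3 -m crank '1 2.5 -1.3 0 0 0 5;1 2.5 -1.3 0 0 0 5;1 2.5 -1.3 0 0 0 5;1 0 0 0 0 0 0'
python3 -m crank '1 1 -0.5 0 0 0 2;1 0 0 0 0 0 0'
python3 -m crank '1 1 -0.5 0 0 0 2;1 0 0 0 0 0 0'
python3 - <<'E'
from h import *
rep((449.2,-37.2))
E
```

```text
time_s: 21.9
ee_pos: [422.4, -16.6, 29.6]
ee_rot: [-179.9, 0.1, 19.0]
force: [-2.3, 1.0, 0.0]
gripper_width: 0.6
gripper_force: 0.8
time_s: 22.15
ee_pos: [423.5, -15.9, 29.6]
ee_rot: [-180.0, 0.1, 16.8]
force: [-1.0, 1.0, 0.5]
gripper_width: 0.4
gripper_force: 0.9
time_s: 22.4
ee_pos: [424.8, -15.2, 29.6]
ee_rot: [-180.0, 0.0, 14.8]
force: [-1.6, 0.7, -0.8]
gripper_width: 0.6
gripper_force: 0.9
t 22.45 pos [424.8 -15.2  29.7] yaw 14.8 q6 72 F [-2.2  0.7 -1.1] | u 27.5 v 18.0 | wing psi 102 local 94 (sc 29) pca 104 S [451.3 -36.6]
```

Continuing in small steps until the force rises.

```bash
for i in 1; do :; done
python3 -m crank '1 1 -0.5 0 0 0 2;1 0 0 0 0 0 0' | sed -n 2,4p
python3 -m crank '1 1 -0.5 0 0 0 2;1 0 0 0 0 0 0' | sed -n 2,4p
python3 -m crank '1 1 0 0 0 0 0;1 0 0 0 0 0 0' | sed -n 2,4p
python3 - <<'E'
from h import *
rep((449.2,-37.2))
E
```

```text
ee_pos: [425.8, -14.5, 29.7]
ee_rot: [180.0, -0.0, 12.7]
force: [-2.4, 1.1, -0.0]
ee_pos: [426.4, -13.7, 29.7]
ee_rot: [180.0, 0.0, 10.7]
force: [-2.2, 0.6, -0.7]
ee_pos: [426.7, -13.6, 29.6]
ee_rot: [-180.0, 0.1, 10.8]
force: [-5.0, 0.5, 1.9]
t 23.25 pos [426.7 -13.7  29.6] yaw 10.8 q6 76 F [-4.8 -0.1  0.8] | u 27.3 v 17.7 | wing psi 98 local 90 (sc 29) pca 101 S [451.3 -36.8]
```

```bash
python3 -m crank '1 1 0 0 0 0 0;1 0 0 0 0 0 0' | sed -n 2,4p
python3 -m crank '1 1 0 0 0 0 0;1 0 0 0 0 0 0' | sed -n 2,4p
python3 - <<'E'
from h import *
rep((449.2,-37.2))
E
```

```text
ee_pos: [426.8, -13.5, 29.5]
ee_rot: [-180.0, 0.2, 10.8]
force: [-7.0, -0.5, 2.5]
ee_pos: [427.0, -13.4, 29.4]
ee_rot: [-180.0, 0.3, 10.8]
force: [-8.4, -0.3, 3.5]
t 23.80 pos [427.  -13.4  29.4] yaw 10.8 q6 76 F [-7.9 -1.1  3.8] | u 27.5 v 17.4 | wing psi 98 local 90 (sc 29) pca 101 S [451.4 -36.6]
```

The force has climbed to 8 N with no further motion, and the wings are parallel to the wall, so this is the stop. I'll back off level, rise and check.

```bash
python3 -m crank '1 -6 0 0 0 0 0;1 -10 0 0 0 0 0;1 -8 0 0 0 0 0;1 0 0 -30 0 0 0;1 0 0 -40 0 0 0;1 -20 0 -40 0 0 0;1 0 0 0 0 0 0;1 0 0 0 0 0 0'
python3 - <<'E'
from h import *
im=rep((449.2,-37.2));cv2.imwrite("pics/w9.png",cv2.resize(im[40:240,180:440],None,fx=2.8,fy=2.8,interpolation=cv2.INTER_CUBIC))
E
```

```text
time_s: 24.8
ee_pos: [386.1, -21.5, 139.3]
ee_rot: [180.0, -0.0, 10.8]
force: [0.4, -0.3, 1.0]
gripper_width: 0.9
gripper_force: 0.0
t 24.85 pos [385.9 -21.4 138.9] yaw 10.8 q6 74 F [ 0.2 -0.2 -0.7] | u 27.3 v 59.3 | wing psi 98 local 91 (sc 28) pca 98 S [449.1 -37.5]
```

View pics/w9.png

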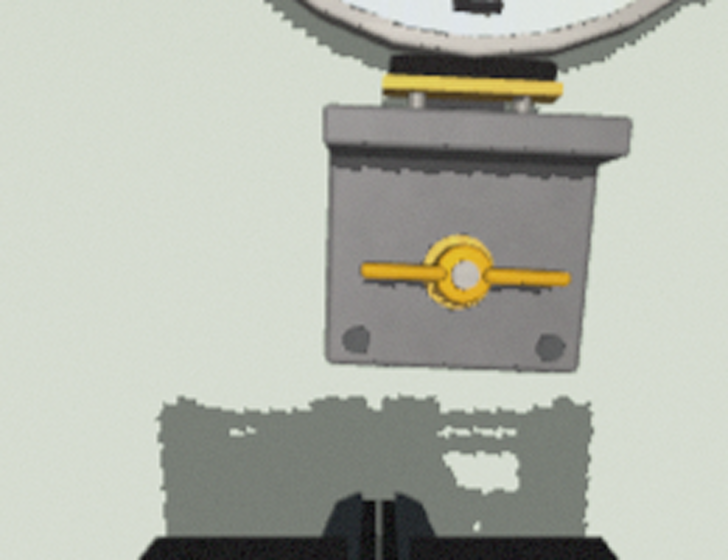

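The wings (360,270)–(570,278) are parallel to the wall, and the black shoe at (472,68) now meets the platter's rim. The robot is clear of everything, so I'm handing in.

```bash
python3 -c "
from workcell import env
print(env.job_done())"
```

```text
the job is handed in; nothing more can be done
None
```

I handed the job in at about 25 s: by force and camera the wing screw is home against its stop, the brake shoe meets the rim, and the robot is clear of everything; no verdict came back from the judge.

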